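# Shut down the battery tester and take out the pack

### The arm

A 6-joint arm with a two-finger parallel gripper is mounted at the origin on the work surface. World frame = base frame: x ahead of the robot, y to its left, z up, the work surface at z = 0. Lengths are in m, angles in rad, forces in N, time in s.
With the tool pointing down it reaches from about 0.3 to 0.875 m from the base axis. Payload 6.4 kg.
Tool frame: the origin (TCP) lies midway between the tips of the shut fingers; the grasp point (between the pads) lies ctrl.grip_point_offset behind it (ctrl.grip_point_offset is the distance from the TCP to the grasp point, in m); z points along the fingers, y is the direction in which the jaws open and shut (so a half turn about z gives the same grasp; the last joint's range is limited). The gripper opens to 85 mm and grips with 20 to 120 N. Pads are 22 mm wide; open, the fingers measure 114 mm over their backs; the gripper's body (76 mm by 85 mm) begins 54 mm behind the grasp point. The pads swing forward as they close: fully open they stand 13 mm farther back than shut.
Start: joints at [0.927, 0.181, 1.607, -0, 1.354, -0.206], TCP at [0.244, 0.521, 0.231] pointing down, gripper open.
Joint ranges: [-2.99, 2.99], [-0.89, 2.07], [0.3, 2.58], [-1.14, 4.28], [0, 2.63], [-3.12, 3.12]. Speed limits (rad/s): [2.57, 2.57, 3.01, 3.14, 3.14, 3.14].

### API

Orientations are given as a unit quaternion [w, x, y, z].
In Python, from bench import ctrl, viewer gives the robot as it stands.
- The arm moves only by the shell command python3 -m handwheel 'ROWS' [OPENING]. ROWS is JSON, a list of rows, each an object with "travel": the shift along the tool's x, y, z as a fraction of full scale, a list of three; "dr": the turn, a rotation vector about the tool's x, y, z as a fraction of full scale, a list of three. A call has 1 to 20 rows; each row shifts and turns the pose as measured when the row begins, along the tool's axes as they then stand; what a row does not reach is not made up. Full scale, the value 1, is 150 mm for a shift and 30 degrees for a turn. A row lasts 1/12 s, in which the tool goes at most 41.7 mm and 7.16 degrees, less where a joint would pass 70% of its speed; a pose out of reach is approached as far as the arm can. A call with a number of a shift or a turn outside -1 to 1 is refused whole. A call with a gripper value outside its range is refused whole. OPENING is the opening, from -1 (shut) to 1 (fully open), set as the call begins (- or left out, the last holds). The fingers move at their own pace and stop on an object; the grip force is fixed at half the most. Time passes only in rows, so rows that do not move let the fingers close. It gives the time, the measured TCP pose, the force and the opening at its end, in the units of the state.
- ctrl.get_obs(): the state, without advancing time (a new reading comes with each control period).
- viewer.camera(name): name is "scene" or "top" or "wrist"; returns the picture (480x640x3 uint8, red, green, blue); there is no depth.
- viewer.get_calibration(name): a dict with "camera_matrix" (3x3 intrinsics, pixels), "R" (3x3) and "t" (3): a world point X has camera coordinates R X + t. Camera axes: x right, y down, z forward; pixel columns grow to the right and rows downward; lengths in m; the calibration is good to about 2 mm. A picture is of the moment at which its call begins: read the wrist's pose just before it. get_calibration takes no time and is no camera call; for the wrist camera it gives the pose at the moment of the call.
- ctrl.hand_in(): hands the job in, once; it reports no verdict.
The state is a dict: "time_s": time; "q": joint angles; "dq": joint speeds; "joint_efforts": joint torques, N m; "eef_pos": TCP position; "eef_rot": TCP orientation; "wrist_force": force on the tool from outside, world axes, zero at the start; "torque": the same for the moment, N m; "opening": opening from 0.0 (shut) to 1.0 (fully open).
Only numpy, scipy, OpenCV 4.12 (cv2) and the standard library are available. Lean on these libraries where they do the work, as an engineer would, in place of code of your own. Each camera call takes 0.05 s, during which the arm holds its last target. There are 200 camera calls.

### The job

Shut the battery tester down by pressing its keys fully, one at a time, in this order: double bar, single bar, square, round; do not press the triangle or the plus. Then press the dock's latch plate all the way down to unhook the battery pack, lift the pack straight out and set it down gently, upright, on the floor of the tray's free half beside the spare pack. Leave the spare pack, spray can, multimeter and screwdriver where they are.

Things in the scene. Friction and masses are not known exactly. Their poses are not given: they have to be found in the camera images.
- console: battery tester: flat grey console fixed to the bench, 190 (x) by 200 (y) by 45 mm high, a black display block 22 mm higher along its far (+x) edge. Origin: centre of its underside. On top six off-white spring keys on 48 mm black bezels, in two rows (58 and 2 mm towards -x from the origin) of three (58 mm apart, middle one on the centre line). Which key is where varies
- key_pause_top (a point): the double-bar key: two parallel bars, each 36 x 13 mm, 10 mm apart, moving as one cap. Centre of the cap's top face, 57 mm above the bench when up (9 mm above its bezel); moves with the key; axes as the console's
- key_pause (a joint): travel of that key in m: 0 up, 0.006 fully down. Its spring takes 1.5 N to start and 5 N fully down, and brings it back up
- key_minus_top (a point): the single-bar key: one bar 42 mm along the console's y, 13 mm along its x. Centre of the cap's top face, 57 mm above the bench when up (9 mm above its bezel); moves with the key; axes as the console's
- key_minus (a joint): travel of that key in m: 0 up, 0.006 fully down. Its spring takes 1.5 N to start and 5 N fully down, and brings it back up
- key_stop_top (a point): the square key, 34 x 34 mm. Centre of the cap's top face, 57 mm above the bench when up (9 mm above its bezel); moves with the key; axes as the console's
- key_stop (a joint): travel of that key in m: 0 up, 0.006 fully down. Its spring takes 1.5 N to start and 5 N fully down, and brings it back up
- key_round_top (a point): the round key, 36 mm across. Centre of the cap's top face, 57 mm above the bench when up (9 mm above its bezel); moves with the key; axes as the console's
- key_round (a joint): travel of that key in m: 0 up, 0.006 fully down. Its spring takes 1.5 N to start and 5 N fully down, and brings it back up
- key_run_top (a point): the triangular key, 40 mm a side. Centre of the cap's top face, 57 mm above the bench when up (9 mm above its bezel); moves with the key; axes as the console's
- key_run (a joint): travel of that key in m: 0 up, 0.006 fully down. Its spring takes 1.5 N to start and 5 N fully down, and brings it back up
- key_plus_top (a point): the plus-shaped key, 40 mm over its arms, which are 13 mm wide. Centre of the cap's top face, 57 mm above the bench when up (9 mm above its bezel); moves with the key; axes as the console's
- key_plus (a joint): travel of that key in m: 0 up, 0.006 fully down. Its spring takes 1.5 N to start and 5 N fully down, and brings it back up
- dock: charging dock fixed beside the console (left or right): grey base 76 mm wide, reaching from 85 mm beyond (+x) to 130 mm before (-x) its origin, with a bay of four low black walls, tops 36 mm above the bench. Origin: under the bay's middle, at bench height; x along the bay, z up; latch plate at its -x end. A seated pack stands on the bay floor, 20 mm above the bench, with 1.5 mm play
- latch_press (a point): middle of the ribbed part of the latch's steel press plate; the plate reaches from 70 to 130 mm before the dock's origin (-x), 40 mm wide, 5 mm thick. This point is 114 mm from that origin and 42 mm above the bench when latched; moves with the latch
- latch (a joint): latch angle in rad: 0 latched: its hook and a linked one at the far end lie over the pack's two tabs and it cannot be lifted; clear from 0.25; 0.36 fully pressed. Axis along the dock's y, 56 mm before its origin (-x), 22 mm above the bench. About 4 N down on the plate turns it: the press point sinks 20 mm on its arc and drifts 7 mm away from the pack. It stays where it is left
- pack: rechargeable battery pack seated in the dock: grey block 110 (x) by 46 (y) by 68 mm high, ribbed sides, paper label on top, and a tab 7 mm long, 24 mm wide at the middle of each end, 18 to 26 mm above its underside; 0.3 to 0.6 kg. Origin: centre of the block, 34 mm above its underside; axes as the dock's when seated, top then 88 mm above the bench
- tray: dark steel tray fixed to the bench on the other side of the console: 190 mm (x) by 175 mm (y), 25 mm high, walls 4 mm, floor 4 mm. Origin: centre of its underside. Its -y half is free for the pack; the spare pack stands in its +y half
- spare: a second pack, same shape and size, standing in the +y half of the tray, about 50 mm from the tray's middle, its length along the tray's x; loose. Origin: centre of the block. Leave it
- can: white spray can, 52 mm across, 150 mm high, loose, standing on the robot's side of the console. Origin: its centre, half-way up; z up. Leave it
- meter: black hand multimeter lying flat beyond the console, 90 x 170 x 36 mm, loose. Origin: its centre. Leave it
- driver: screwdriver lying flat, 160 mm long, handle 26 mm thick, loose, on the robot's side of the console next to the can. Origin: half-way along it, on its axis; its shaft points to its +x. Leave it
There are look-alikes about, which are no part of the job. Leave any green or red look-alike of the dock alone.

How it is judged:
By the outcome, as a careful person would: the job done as asked, in the order asked, and still so for the second after the job is handed in, with the robot touching nothing.
It also fails if it takes over 72 s, if anything falls off the work surface, if the arm or the gripper's body presses on something with over 40 N, if the wrist force passes 120 N, or if a joint passes its speed limit or range.

## Working session

There is one attempt and no reset: what is moved stays moved. The work goes in short steps, Python scripts to look and compute and a shell command to move; the robot and the scene stay as the last step left them, time stands still between calls to the robot, and variables do not carry over. Pictures are saved under pics/ and viewed, about 8 in all and at most 12, crops included, and the job is handed in when it is done.

```bash
ls; mkdir -p pics
python3 - <<'E'
from bench import ctrl, viewer
import cv2, numpy as np
print(ctrl.get_obs(), ctrl.grip_point_offset)
for n in("scene","top"):
    im=viewer.camera(n); cv2.imwrite(f"pics/{n}0.png",im[:,:,::-1])
    c=viewer.get_calibration(n); print(n,np.round(c["camera_matrix"],1).tolist(),np.round(c["R"],3).tolist(),np.round(c["t"],3))
E
```

```text
pics
{'time_s': 0.0, 'q': array([ 9.26708613e-01,  1.81556658e-01,  1.60799429e+00,  5.87379495e-06,
        1.35378777e+00, -2.06296170e-01]), 'dq': array([ 0.00193931, -0.00140836, -0.00148609, -0.00017777, -0.0010618 ,
        0.00082174]), 'joint_efforts': array([-1.61327494e-03, -4.44878304e+01, -3.51324928e+01, -6.11023552e-04,
        9.18926817e-03, -3.69052501e-06]), 'eef_pos': array([0.24341316, 0.52033754, 0.23038199]), 'eef_rot': array([-3.62735315e-04,  2.17152414e-01,  9.76137320e-01, -7.94116869e-04]), 'wrist_force': array([-0.48706953, -0.0267821 ,  0.66524656]), 'torque': array([ 0.06026439, -0.03777074,  0.03586362]), 'opening': 1.0050144981720661} 0.0187
scene [[545.7, 0.0, 315.0], [0.0, 545.7, 236.9], [0.0, 0.0, 1.0]] [[0.565, 0.825, 0.006], [0.645, -0.438, -0.626], [-0.514, 0.358, -0.78]] [-0.144 -0.392  1.712]
top [[554.8, 0.0, 323.0], [0.0, 554.8, 238.5], [0.0, 0.0, 1.0]] [[-0.019, -1.0, 0.002], [-0.98, 0.018, -0.198], [0.198, -0.006, -0.98]] [-0.2    0.55   1.413]
```

View pics/top0.png

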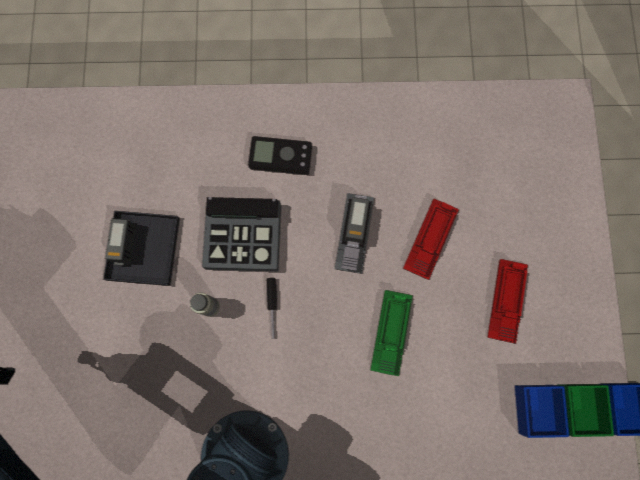

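View pics/scene0.png

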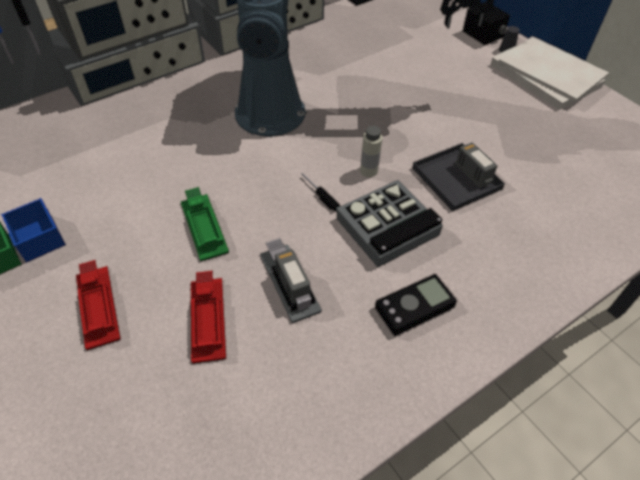

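The top view shows the tester at about (242,235). Its far row is single bar (219,233), double bar (241,233) and square (263,233). Its near row is triangle (219,254), plus (240,254) and round (262,254). The dock candidates are the grey one holding the pack (355,232), red ones (432,238) and (508,300), and a green one (392,333). Only the grey one with a seated pack beside the console fits. The tray is at (142,248), with the spare on its left (+y) side.

```bash
cat > h.py <<'E'
import cv2, numpy as np
from bench import ctrl, viewer
from scipy.spatial.transform import Rotation as Ro
def ray(c,px,z):
    px=np.atleast_2d(np.asarray(px,float)); K,R,t=map(np.array,(c["camera_matrix"],c["R"],c["t"]))
    d=np.c_[px,np.ones(len(px))]@np.linalg.inv(K).T@R; o=-R.T@t
    return o+d*((z-o[2])/d[:,2])[:,None]
def proj(c,X):
    p=np.atleast_2d(X)@np.array(c["R"]).T+c["t"]; p=p@np.array(c["camera_matrix"]).T
    return p[:,:2]/p[:,2:]
def blobs(mask,amin):
    n,l,s,ce=cv2.connectedComponentsWithStats(mask.astype(np.uint8))
    return [(s[i],ce[i],(l==i).astype(np.uint8)) for i in range(1,n) if s[i,4]>=amin]
E
python3 - <<'E'
from h import *
im=cv2.imread("pics/top0.png"); c=viewer.get_calibration("top")
g=im.min(2).astype(int)
def rep(x0,y0,x1,y1,th,z,a):
    m=np.zeros(g.shape,bool); m[y0:y1,x0:x1]=g[y0:y1,x0:x1]>th
    for s,ce,l in blobs(m,a): 
        r=cv2.minAreaRect(cv2.findNonZero(l)); print(s.tolist(),np.round(ce,1),np.round(ray(c,ce,z)[0],4),np.round(r[1],1),round(r[2],1))
print("keys");rep(207,222,276,266,140,.057,15)
print("label pack/spare");rep(340,195,372,245,150,.088,20);rep(104,214,130,262,150,.072,20)
# console / dock / tray outlines by darkness vs bench
hs=im.max(2).astype(int)
print("bench",im[200,300],"dockbase",im[240,372-2],"plate",im[258,350])
cr=lambda a,b,x,y:cv2.resize(im[b:b+y,a:a+x],None,fx=6,fy=6,interpolation=cv2.INTER_CUBIC)
cv2.imwrite("pics/crop1.png",np.hstack([cr(330,187,48,92),cr(200,190,85,92)]))
E
```

```text
keys
[235, 228, 3, 11, 29] [236.  232.9] [0.5652 0.02   0.057 ] [10.  2.] 90.0
[243, 228, 4, 11, 26] [244.3 233.5] [ 0.5631 -0.002   0.057 ] [ 2.3 10.2] 6.3
[257, 229, 11, 11, 107] [261.9 233.6] [ 0.5619 -0.0485  0.057 ] [10. 10.] 90.0
[212, 230, 14, 5, 46] [218.3 232.5] [0.5672 0.067  0.057 ] [13.1  3.7] 5.7
[212, 247, 11, 10, 66] [217.1 252.9] [0.5125 0.069  0.057 ] [ 9. 10.] 90.0
[238, 247, 3, 14, 38] [239.  253.7] [0.5092 0.0116 0.057 ] [13.  2.] 90.0
[256, 249, 11, 12, 101] [260.8 254.2] [ 0.5069 -0.0458  0.057 ] [11. 10.] 90.0
label pack/spare
[353, 203, 11, 21, 147] [358.1 213.2] [ 0.6052 -0.3025  0.088 ] [ 8.8 19.6] 11.3
[111, 224, 12, 21, 154] [116.5 234.2] [0.5643 0.3303 0.072 ] [ 8.5 20.9] 9.5
bench [134 137 156] dockbase [71 77 85] plate [72 70 77]
```

View pics/crop1.png

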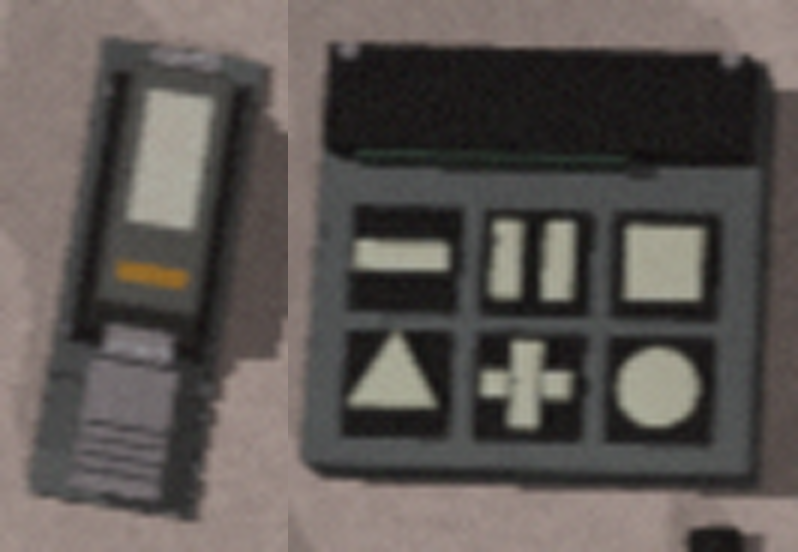

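The crop confirms the key layout. The grey dock's ribbed latch plate is at its lower end, with the hook over the pack. Next I'll turn the tool and see how the rows track.

```bash
python3 -m handwheel '[{"travel":[0,0,-0.1],"dr":[0,0,-0.2]},{"travel":[0,0,-0.1],"dr":[0,0,-0.2]},{"travel":[0,0,0],"dr":[0,0,-0.2]},{"travel":[0,0,0],"dr":[0,0,0]}]' -1
cat >> h.py <<'E'
def need(goal,yaw=None):
    o=ctrl.get_obs(); R=Ro.from_quat(o["eef_rot"],scalar_first=True).as_matrix()
    d=np.array(goal)-o["eef_pos"]
    print("t",round(o["time_s"],2),"pos",np.round(o["eef_pos"],4),"tool delta frac",np.round(R.T@d/.15,3),"F",np.round(o["wrist_force"],1),"open",round(o["opening"],2))
    y=np.degrees(np.arctan2(-R[1,0],-R[0,0])); print("yaw of -toolx",round(y,2),"tilt",np.round(R[:2,2],4), "" if yaw is None else ("dr z frac",round(-(yaw-y)/30,3)))
E
python3 -c "
from h import *
need([.535,0.01,.29],-8)"
```

```text
time_s: 0.43
eef_pos: [0.2423, 0.5188, 0.2584]
eef_rot: [-0.002, 0.055, 0.998, -0.003]
wrist_force: [-0.1, -0.3, -0.0]
opening: 0.451
t 0.43 pos [0.2423 0.5188 0.2584] tool delta frac [-2.312 -3.158 -0.198] F [-0.1 -0.3 -0. ] open 0.45
yaw of -toolx -6.32 tilt [-0.005  -0.0067] ('dr z frac', np.float64(0.056))
```

```bash
python3 -m handwheel '[{"travel":[-0.16,-0.22,-0.02],"dr":[0,0,0]},{"travel":[-0.16,-0.22,-0.02],"dr":[0,0,0]},{"travel":[-0.16,-0.22,-0.02],"dr":[0,0,0]},{"travel":[-0.16,-0.22,-0.02],"dr":[0,0,0]},{"travel":[-0.16,-0.22,-0.02],"dr":[0,0,0]},{"travel":[-0.16,-0.22,0],"dr":[0,0,0]},{"travel":[-0.16,-0.22,0],"dr":[0,0,0]},{"travel":[-0.16,-0.22,0],"dr":[0,0,0]},{"travel":[-0.16,-0.22,0],"dr":[0,0,0]},{"travel":[-0.16,-0.22,0],"dr":[0,0,0]},{"travel":[-0.16,-0.22,0],"dr":[0,0,0]},{"travel":[-0.16,-0.22,0],"dr":[0,0,0]},{"travel":[-0.16,-0.22,0],"dr":[0,0,0]},{"travel":[-0.16,-0.22,0],"dr":[0,0,0]},{"travel":[0,0,0],"dr":[0,0,0]}]' -1
python3 - <<'E'
from h import *
need([.564,.009,.08],-3)
c=viewer.get_calibration("wrist"); im=viewer.camera("wrist")[:,:,::-1].copy(); cv2.imwrite("pics/w1.png",im)
print(c)
E
```

```text
time_s: 1.68
eef_pos: [0.5172, 0.0027, 0.2675]
eef_rot: [-0.006, 0.077, 0.997, -0.005]
wrist_force: [-0.8, 0.6, 0.8]
opening: 0.001
t 1.68 pos [0.5172 0.0027 0.2675] tool delta frac [-0.315  0.104  1.246] F [-0.8  0.6  0.8] open 0.0
yaw of -toolx -8.87 tilt [-0.0122 -0.0095] ('dr z frac', np.float64(-0.196))
{'camera_matrix': array([[388.44029061,   0.        , 316.15764139],
       [  0.        , 388.44029061, 235.56060351],
       [  0.        ,   0.        ,   1.        ]]), 'R': array([[ 0.15479599,  0.98788282, -0.01121313],
       [ 0.95017917, -0.14576065,  0.27552383],
       [ 0.27055083, -0.05330447, -0.96122884]]), 't': array([-0.07976071, -0.53670304,  0.27443101])}
```

View pics/w1.png

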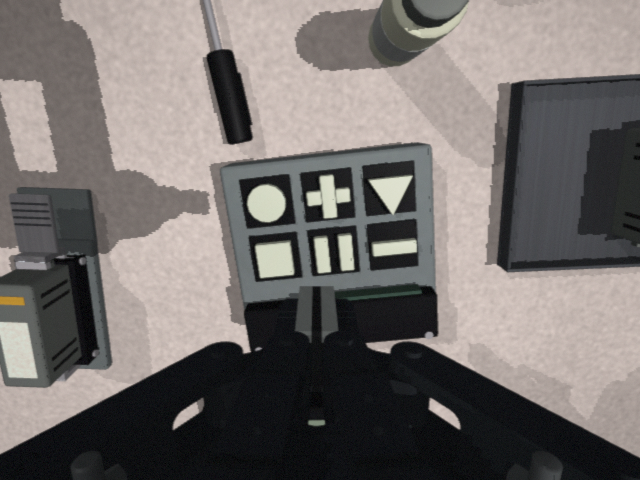

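The wrist view shows the keys clearly: round (266,203), plus (328,197), triangle (393,194), square (275,258), double bar (333,254) and single bar (394,247). The dock is on the left and the tray on the right. I'll cross-check these against the top view.

Run:
```python
from h import *
im=cv2.imread("pics/w1.png"); c=viewer.get_calibration("wrist")
g=im.min(2).astype(int); m=np.zeros(g.shape,bool); m[165:282,235:425]=g[165:282,235:425]>150
for s,ce,l in blobs(m,60): print(s.tolist(),np.round(ce,1),np.round(ray(c,ce,.057)[0],4))
ct=viewer.get_calibration("top")
# tray rim corners (z .025) by eye: wrist left corners, top corners
print("tray w",np.round(ray(c,[[512,84],[502,270]],.025),4).tolist())
print("tray t",np.round(ray(ct,[[180,216],[177,285],[105,281],[113,211]],.025),4).tolist())
```

```text
[307, 175, 43, 43, 917] [328.1 196.3] [0.5104 0.0152 0.057 ]
[370, 176, 42, 39, 807] [391. 190.] [0.5134 0.0729 0.057 ]
[248, 185, 37, 37, 1075] [266.1 203. ] [ 0.5078 -0.0424  0.057 ]
[339, 235, 15, 36, 437] [346.  252.3] [0.5665 0.0242 0.057 ]
[315, 238, 16, 35, 431] [322.2 254.8] [0.5656 0.0013 0.057 ]
[373, 240, 44, 16, 518] [394.5 247.7] [0.569  0.0705 0.057 ]
[256, 243, 38, 35, 1104] [274.5 259.6] [ 0.5634 -0.0449  0.057 ]
tray w [[0.4382, 0.1984, 0.025], [0.6217, 0.1846, 0.025]]
tray t [[0.622, 0.1779, 0.025], [0.4336, 0.1798, 0.025], [0.4478, 0.3714, 0.025], [0.6394, 0.3609, 0.025]]
```

```bash
cat >> h.py <<'E'
def tilt():
    R=Ro.from_quat(ctrl.get_obs()["eef_rot"],scalar_first=True).as_matrix()
    print("tilt fix dr frac",np.round(np.degrees(R.T@np.cross(R[:,2],[0,0,-1]))/30,3))
E
python3 -c "
from h import *
need([.565,.016,.08]);tilt()"
```

```text
t 1.73 pos [0.5158 0.0052 0.2672] tool delta frac [-0.329  0.134  1.242] F [-1.3  0.7 -0.1] open 0.0
yaw of -toolx -8.84 tilt [-0.014  -0.0075] 
tilt fix dr frac [-0.018 -0.024  0.   ]
```

```bash
python3 -m handwheel '[{"travel":[-0.16,0.07,0.1],"dr":[-0.02,-0.025,0]},{"travel":[-0.16,0.07,0.2],"dr":[0,0,0]},{"travel":[0,0,0.25],"dr":[0,0,0]},{"travel":[0,0,0.25],"dr":[0,0,0]},{"travel":[0,0,0.22],"dr":[0,0,0]},{"travel":[0,0,0.16],"dr":[0,0,0]},{"travel":[0,0,0],"dr":[0,0,0]}]' -1
python3 -c "
from h import *
need([.565,.016,.050]);tilt()"
```

```text
time_s: 2.32
eef_pos: [0.5671, 0.0252, 0.0841]
eef_rot: [0.002, 0.086, 0.996, 0.002]
wrist_force: [-1.2, 0.7, -0.3]
opening: 0.002
t 2.32 pos [0.5671 0.0252 0.0841] tool delta frac [ 0.004 -0.064  0.227] F [-1.2  0.7 -0.3] open 0.0
yaw of -toolx -9.84 tilt [0.0039 0.0037] 
tilt fix dr frac [ 0.008  0.006 -0.   ]
```

```bash
python3 -m handwheel '[{"travel":[0,-0.065,0.05],"dr":[0,0,0]},{"travel":[0,0,0.05],"dr":[0,0,0]},{"travel":[0,0,0.05],"dr":[0,0,0]},{"travel":[0,0,0.04],"dr":[0,0,0]},{"travel":[0,0,0.02],"dr":[0,0,0]},{"travel":[0,0,0.02],"dr":[0,0,0]}]' -1
python3 -c "
from h import *
need([.565,.016,.050])"
```

```text
time_s: 2.82
eef_pos: [0.5668, 0.0172, 0.0521]
eef_rot: [0.004, 0.086, 0.996, 0.002]
wrist_force: [-3.8, 0.8, 5.0]
opening: 0.001
t 2.82 pos [0.5668 0.0172 0.0521] tool delta frac [ 0.01  -0.01   0.014] F [-3.8  0.8  5. ] open 0.0
yaw of -toolx -9.92 tilt [0.008  0.0034]
```

```bash
python3 -m handwheel '[{"travel":[0,0,0.03],"dr":[0,0,0]},{"travel":[0,0,0.03],"dr":[0,0,0]}]' -1; python3 -m handwheel '[{"travel":[0,0,0.03],"dr":[0,0,0]}]' -1
```

```text
time_s: 2.98
eef_pos: [0.5674, 0.0173, 0.0499]
eef_rot: [0.003, 0.086, 0.996, 0.002]
wrist_force: [-27.6, 1.6, 56.6]
opening: 0.0
time_s: 3.07
eef_pos: [0.5673, 0.0173, 0.0503]
eef_rot: [0.002, 0.086, 0.996, 0.001]
wrist_force: [-21.8, 0.9, 41.8]
opening: 0.004
```

```bash
python3 -m handwheel '[{"travel":[0,0,-0.1],"dr":[0,0,0]},{"travel":[0,0,-0.1],"dr":[0,0,0]},{"travel":[0.025,0.12,0],"dr":[0,0,0]},{"travel":[0.025,0.12,0],"dr":[0,0,0]},{"travel":[0,0.1,0],"dr":[0,0,0]},{"travel":[0,0,0],"dr":[0,0,0]}]' -1
python3 -c "
from h import *
need([.568,.069,.052])"
```

```text
time_s: 3.57
eef_pos: [0.5753, 0.0685, 0.0903]
eef_rot: [0.011, 0.087, 0.996, 0.001]
wrist_force: [-0.0, 0.8, 0.3]
opening: -0.003
t 3.57 pos [0.5753 0.0685 0.0903] tool delta frac [ 0.054 -0.006  0.254] F [-0.   0.8  0.3] open -0.0
yaw of -toolx -10.03 tilt [0.0218 0.0002]
```

```bash
python3 -m handwheel '[{"travel":[0.055,-0.005,0.06],"dr":[0.005,0.04,0]},{"travel":[0,0,0.06],"dr":[0,0,0]},{"travel":[0,0,0.05],"dr":[0,0,0]},{"travel":[0,0,0.04],"dr":[0,0,0]},{"travel":[0,0,0.03],"dr":[0,0,0]},{"travel":[0,0,0.02],"dr":[0,0,0]}]' -1
python3 -c "
from h import *
need([.568,.069,.050]);tilt()"
```

```text
time_s: 4.07
eef_pos: [0.5685, 0.0678, 0.0502]
eef_rot: [0.001, 0.088, 0.996, 0.001]
wrist_force: [-17.5, 4.1, 50.0]
opening: 0.004
t 4.07 pos [0.5685 0.0678 0.0502] tool delta frac [0.005 0.007 0.001] F [-17.5   4.1  50. ] open 0.0
yaw of -toolx -10.08 tilt [0.0025 0.0016] 
tilt fix dr frac [ 0.004  0.004 -0.   ]
```

```bash
python3 -m handwheel '[{"travel":[0,0,-0.1],"dr":[0,0,0]},{"travel":[0,0,-0.1],"dr":[0,0,0]},{"travel":[0,0,0],"dr":[0,0.01,0]},{"travel":[-0.02,-0.19,0],"dr":[0,0,0]},{"travel":[-0.02,-0.19,0],"dr":[0,0,0]},{"travel":[-0.02,-0.19,0],"dr":[0,0,0]},{"travel":[-0.02,-0.17,0],"dr":[0,0,0]},{"travel":[0,0,0],"dr":[0,0,0]}]' -1
python3 -c "
from h import *
need([.5627,-.0467,.050]);tilt()"
```

```text
time_s: 4.73
eef_pos: [0.5597, -0.0486, 0.0757]
eef_rot: [-0.003, 0.087, 0.996, 0.001]
wrist_force: [-0.1, -0.4, -0.6]
opening: 0.006
t 4.73 pos [ 0.5597 -0.0486  0.0757] tool delta frac [-0.019  0.016  0.171] F [-0.1 -0.4 -0.6] open 0.01
yaw of -toolx -9.98 tilt [-0.0064  0.003 ] 
tilt fix dr frac [ 0.004 -0.013  0.   ]
```

```bash
python3 -m handwheel '[{"travel":[-0.02,0.015,0.03],"dr":[0,-0.01,0]},{"travel":[0,0,0.05],"dr":[0,0,0]},{"travel":[0,0,0.04],"dr":[0,0,0]},{"travel":[0,0,0.04],"dr":[0,0,0]},{"travel":[0,0,0.03],"dr":[0,0,0]},{"travel":[0,0,0.02],"dr":[0,0,0]}]' -1
python3 -c "
from h import *
need([.5627,-.0467,.050]);tilt()
need([.5075,-.044,.050])"
```

```text
time_s: 5.23
eef_pos: [0.5632, -0.0478, 0.0507]
eef_rot: [-0.003, 0.086, 0.996, -0.001]
wrist_force: [-14.7, -2.6, 27.1]
opening: -0.005
t 5.23 pos [ 0.5632 -0.0478  0.0507] tool delta frac [0.005 0.007 0.005] F [-14.7  -2.6  27.1] open -0.01
yaw of -toolx -9.86 tilt [-0.0069 -0.0019] 
tilt fix dr frac [-0.006 -0.012  0.   ]
t 5.23 pos [ 0.5632 -0.0478  0.0507] tool delta frac [ 0.37  -0.038  0.007] F [-14.7  -2.6  27.1] open -0.01
yaw of -toolx -9.86 tilt [-0.0069 -0.0019]
```

```bash
python3 -m handwheel '[{"travel":[0,0,-0.1],"dr":[0,0,0]},{"travel":[0,0,-0.1],"dr":[0,0,0]},{"travel":[0.12,-0.013,0],"dr":[0,0,0]},{"travel":[0.12,-0.013,0],"dr":[0,0,0]},{"travel":[0.12,-0.013,0],"dr":[0,0,0]},{"travel":[0,0,0],"dr":[0,0,0]}]' -1
python3 -c "
from h import *
need([.5075,-.044,.050]);tilt()"
```

```text
time_s: 5.73
eef_pos: [0.5084, -0.0382, 0.0814]
eef_rot: [-0.003, 0.081, 0.997, -0.001]
wrist_force: [-0.6, 0.8, -0.1]
opening: -0.0
t 5.73 pos [ 0.5084 -0.0382  0.0814] tool delta frac [-0.002 -0.039  0.209] F [-0.6  0.8 -0.1] open -0.0
yaw of -toolx -9.3 tilt [-0.006 -0.002] 
tilt fix dr frac [-0.006 -0.011  0.   ]
```

```bash
python3 -m handwheel '[{"travel":[0,-0.04,0.05],"dr":[-0.005,-0.01,0]},{"travel":[0,0,0.06],"dr":[0,0,0]},{"travel":[0,0,0.05],"dr":[0,0,0]},{"travel":[0,0,0.04],"dr":[0,0,0]},{"travel":[0,0,0.03],"dr":[0,0,0]},{"travel":[0,0,0.02],"dr":[0,0,0]}]' -1
```

```text
time_s: 6.23
eef_pos: [0.5093, -0.043, 0.0503]
eef_rot: [-0.003, 0.078, 0.997, -0.0]
wrist_force: [-22.6, 3.5, 44.5]
opening: 0.007
```

```bash
python3 -m handwheel '[{"travel":[0,0,-0.1],"dr":[0,0,0]},{"travel":[0,0,-0.2],"dr":[0,0,0]},{"travel":[0,0,-0.25],"dr":[0,0,0]},{"travel":[0,-0.1,-0.25],"dr":[0,0,0]},{"travel":[0,-0.22,-0.15],"dr":[0,0,0]},{"travel":[0,-0.25,-0.1],"dr":[0,0,0]},{"travel":[0,-0.25,-0.1],"dr":[0,0,0]},{"travel":[0,-0.25,0],"dr":[0,0,0]},{"travel":[0,-0.15,0],"dr":[0,0,0]},{"travel":[0,0,0],"dr":[0,0,0]},{"travel":[0,0,0],"dr":[0,0,0]}]' -1
python3 - <<'E'
from h import *
need([.5,-.3,.2]);tilt()
c=viewer.get_calibration("wrist"); im=viewer.camera("wrist")[:,:,::-1].copy(); cv2.imwrite("pics/w2.png",im)
np.savez("w2",**c)
E
```

```text
time_s: 7.15
eef_pos: [0.4864, -0.2335, 0.2261]
eef_rot: [-0.004, 0.076, 0.997, -0.001]
wrist_force: [0.3, 0.6, -0.5]
opening: 0.001
t 7.15 pos [ 0.4864 -0.2335  0.2261] tool delta frac [-0.158 -0.424  0.174] F [ 0.3  0.6 -0.5] open 0.0
yaw of -toolx -8.72 tilt [-0.0085 -0.0019] 
tilt fix dr frac [-0.006 -0.016  0.   ]
```

View pics/w2.png

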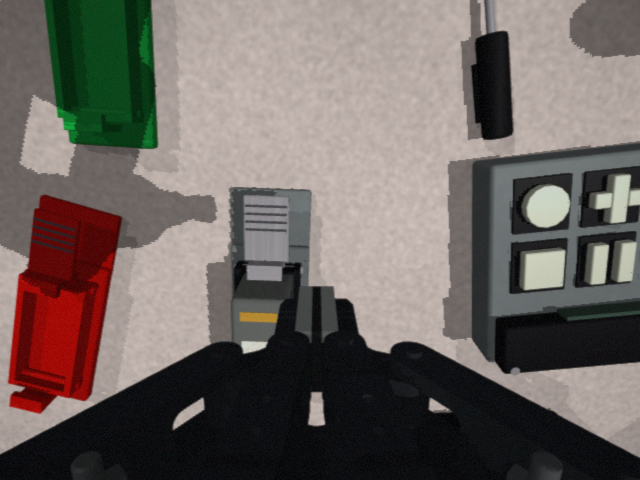

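The wrist view shows the grey dock: ribbed plate centred at about (266,212), end edge at (266,196), orange stripe at (260,317). The red and green look-alikes are on the left and I'm leaving them alone.

Run:
```python
from h import *
w=dict(np.load("w2.npz")); t=viewer.get_calibration("top")
p=lambda n,a:print(n,np.round(a,4).tolist())
p("ribs,edge",ray(w,[[267,212],[266,196]],.042))
p("plate sides L",ray(w,[[245,200],[244,262]],.042)); p("R",ray(w,[[289,200],[289,262]],.042))
p("base corners top-of-base? z.02",ray(w,[[231,188],[311,190]],.02))
T=lambda x,y:[330+x/6-.4,187+y/6-.4]
lab=ray(t,[T(145,88),T(214,95),T(198,229),T(127,222)],.088);p("label",lab);p("labc",lab.mean(0))
d=lab[[0,1]].mean(0)-lab[[2,3]].mean(0);print("yaw",np.degrees(np.arctan2(d[1],d[0])))
d=lab[0]-lab[1]+lab[3]-lab[2];print("yaw y",np.degrees(np.arctan2(-d[0],d[1])))
pt=ray(t,[T(130,75),T(237,80),T(210,310),T(95,300)],.088);p("pack top",pt);p("c",pt.mean(0))
p("base t",ray(t,[T(103,37),T(270,65),T(198,520),T(30,492)],.01))
p("stripe top view",ray(t,[T(152,275)],.088)); p("stripe wrist",ray(w,[[260,317]],.088))
im=cv2.imread("pics/w1.png")
```

```text
ribs,edge [[0.4829, -0.2764, 0.042], [0.469, -0.2746, 0.042]]
plate sides L [[0.4697, -0.293, 0.042], [0.5247, -0.3053, 0.042]]
R [[0.4754, -0.2558, 0.042], [0.5308, -0.2655, 0.042]]
base corners top-of-base? z.02 [[0.4605, -0.3081, 0.02], [0.4733, -0.2368, 0.02]]
label [[0.6376, -0.2922, 0.088], [0.6339, -0.3223, 0.088], [0.5741, -0.3133, 0.088], [0.5777, -0.2826, 0.088]]
labc [0.6058, -0.3026, 0.088]
yaw -8.818596214738493
yaw y -6.9445037396919975
pack top [[0.6436, -0.2859, 0.088], [0.6405, -0.3326, 0.088], [0.5382, -0.3173, 0.088], [0.5435, -0.2678, 0.088]]
c [0.5915, -0.3009, 0.088]
base t [[0.6836, -0.2786, 0.01], [0.6687, -0.3553, 0.01], [0.4578, -0.3151, 0.01], [0.4719, -0.2399, 0.01]]
stripe top view [[0.5541, -0.2928, 0.088]]
stripe wrist [[0.5575, -0.2905, 0.088]]
```

```bash
python3 -c "
from h import *
need([.480,-.278,.06],-10.2);tilt()"
```

```text
t 7.2 pos [ 0.4864 -0.2332  0.2259] tool delta frac [-0.012 -0.298  1.107] F [-0.4 -0.4 -0.6] open -0.0
yaw of -toolx -8.68 tilt [-0.0089 -0.0021] ('dr z frac', np.float64(0.051))
tilt fix dr frac [-0.007 -0.016  0.   ]
```

```bash
python3 -m handwheel '[{"travel":[-0.005,-0.15,0.1],"dr":[-0.005,-0.015,0.05]},{"travel":[-0.005,-0.14,0.2],"dr":[0,0,0]},{"travel":[0,0,0.25],"dr":[0,0,0]},{"travel":[0,0,0.25],"dr":[0,0,0]},{"travel":[0,0,0.2],"dr":[0,0,0]},{"travel":[0,0,0.08],"dr":[0,0,0]},{"travel":[0,0,0],"dr":[0,0,0]}]' -1
python3 -c "
from h import *
need([.480,-.278,.042],-10.2);tilt()"
```

```text
time_s: 7.78
eef_pos: [0.4853, -0.2704, 0.0555]
eef_rot: [0.001, 0.085, 0.996, 0.0]
wrist_force: [-0.9, 0.7, 0.2]
opening: 0.002
t 7.78 pos [ 0.4853 -0.2704  0.0555] tool delta frac [ 0.027 -0.056  0.09 ] F [-0.9  0.7  0.2] open 0.0
yaw of -toolx -9.72 tilt [0.002  0.0008] ('dr z frac', np.float64(0.016))
tilt fix dr frac [0.002 0.004 0.   ]
```

```bash
python3 -m handwheel '[{"travel":[0.027,-0.056,0.03],"dr":[0,0,0]},{"travel":[0,0,0.05],"dr":[0,0,0]},{"travel":[0,0,0.04],"dr":[0,0,0]},{"travel":[0.01,0,0.04],"dr":[0,0,0]},{"travel":[0.01,0,0.04],"dr":[0,0,0]}]' -1;  python3 -m handwheel '[{"travel":[0.01,0,0.03],"dr":[0,0,0]},{"travel":[0.01,0,0.03],"dr":[0,0,0]}]' -1
```

```text
time_s: 8.2
eef_pos: [0.4784, -0.2758, 0.0267]
eef_rot: [0.001, 0.082, 0.997, 0.0]
wrist_force: [-0.2, 2.3, 5.0]
opening: 0.002
time_s: 8.37
eef_pos: [0.4782, -0.2764, 0.021]
eef_rot: [0.004, 0.082, 0.997, -0.001]
wrist_force: [-11.4, 13.9, 53.2]
opening: 0.001
```

Latch at its stop: 53 N on the plate with the tip at z = 0.021. Rising, opening the gripper and looking.

```bash
python3 -m handwheel '[{"travel":[0,0,-0.1],"dr":[0,0,0]},{"travel":[0,0,-0.2],"dr":[0,0,0]},{"travel":[0,0,-0.25],"dr":[0,0,0]},{"travel":[0,0,-0.25],"dr":[0,0,0]},{"travel":[0,0,-0.25],"dr":[0,0,0]},{"travel":[0,0,-0.25],"dr":[0,0,0]},{"travel":[0,0,0],"dr":[0,0,0]},{"travel":[0,0,0],"dr":[0,0,0]}]' 1
python3 - <<'E'
from h import *
need([.595,-.2985,.15],-10.2);tilt()
c=viewer.get_calibration("wrist"); im=viewer.camera("wrist")[:,:,::-1].copy(); cv2.imwrite("pics/w3.png",im)
np.savez("w3",**c)
E
```

```text
time_s: 9.03
eef_pos: [0.4779, -0.2774, 0.2281]
eef_rot: [0.007, 0.082, 0.997, -0.004]
wrist_force: [-0.9, 0.3, -0.4]
opening: 0.999
t 9.03 pos [ 0.4779 -0.2774  0.2281] tool delta frac [-0.785 -0.007  0.533] F [-0.9  0.3 -0.4] open 1.0
yaw of -toolx -9.44 tilt [ 0.0141 -0.0091] ('dr z frac', np.float64(0.025))
tilt fix dr frac [-0.013  0.029  0.   ]
```

View pics/w3.png

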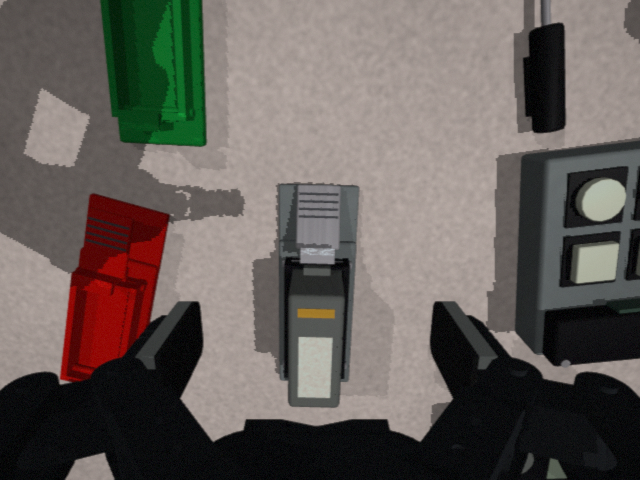

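The latch is down. The hook, at about (318,252), has swung clear of the pack's tab at (318,270). The pack's top spans columns 290–342 and rows 296–406.

Run:
```python
from h import *
w=dict(np.load("w3.npz"))
a=ray(w,[[290,296],[343,295],[340,406],[289,405]],.088);print(np.round(a,4),a.mean(0))
print("sizes",np.linalg.norm(a-np.roll(a,-1,0),axis=1))
d=a[2]+a[3]-a[0]-a[1];y=np.degrees(np.arctan2(d[1],d[0]));print("yaw",y)
s=ray(w,[[298,314],[335,313],[331,397],[299,397]],.088);d=s[2]+s[3]-s[0]-s[1];print(np.round(s,4),np.degrees(np.arctan2(d[1],d[0])))
```

```text
[[ 0.5389 -0.3096  0.088 ]
 [ 0.5448 -0.2677  0.088 ]
 [ 0.651  -0.2858  0.088 ]
 [ 0.6428 -0.33    0.088 ]] [ 0.59438673 -0.29827944  0.088     ]
sizes [0.04233469 0.10773821 0.04494871 0.10595053]
yaw -10.401503390018227
[[ 0.5557 -0.3062  0.088 ]
 [ 0.5597 -0.2764  0.088 ]
 [ 0.6403 -0.2922  0.088 ]
 [ 0.6359 -0.3198  0.088 ]] -10.380599644163118
```

```bash
python3 -m handwheel '[{"travel":[-0.15,0,0],"dr":[-0.013,0.03,0.03]},{"travel":[-0.2,0,0],"dr":[0,0,0]},{"travel":[-0.2,0,0.1],"dr":[0,0,0]},{"travel":[-0.15,0,0.2],"dr":[0,0,0]},{"travel":[-0.08,0,0.15],"dr":[0,0,0]},{"travel":[0,0,0.1],"dr":[0,0,0]},{"travel":[0,0,0],"dr":[0,0,0]},{"travel":[0,0,0],"dr":[0,0,0]}]' 1
python3 -c "
from h import *
need([.5945,-.298,.048],-10.4);tilt()"
```

```text
time_s: 9.75
eef_pos: [0.5955, -0.2977, 0.1325]
eef_rot: [-0.003, 0.091, 0.996, 0.002]
wrist_force: [0.7, 0.1, 0.4]
opening: 0.999
t 9.75 pos [ 0.5955 -0.2977  0.1325] tool delta frac [ 0.002 -0.005  0.563] F [0.7 0.1 0.4] open 1.0
yaw of -toolx -10.47 tilt [-0.0065  0.0037] ('dr z frac', np.float64(-0.002))
tilt fix dr frac [ 0.005 -0.014 -0.   ]
```

```bash
python3 -m handwheel '[{"travel":[0,0,0.1],"dr":[0.005,-0.014,0]},{"travel":[0,0,0.15],"dr":[0,0,0]},{"travel":[0,0,0.15],"dr":[0,0,0]},{"travel":[0,0,0.1],"dr":[0,0,0]},{"travel":[0,0,0.06],"dr":[0,0,0]},{"travel":[0,0,0],"dr":[0,0,0]}]' 1
python3 -c "
from h import *
need([.5945,-.298,.048],-10.4);tilt()"
```

```text
time_s: 10.25
eef_pos: [0.5949, -0.299, 0.0491]
eef_rot: [0.002, 0.092, 0.996, -0.001]
wrist_force: [-0.6, 0.7, -1.6]
opening: 1.002
t 10.25 pos [ 0.5949 -0.299   0.0491] tool delta frac [0.004 0.006 0.007] F [-0.6  0.7 -1.6] open 1.0
yaw of -toolx -10.54 tilt [ 0.0032 -0.003 ] ('dr z frac', np.float64(-0.005))
tilt fix dr frac [-0.005  0.007  0.   ]
```

```bash
python3 -m handwheel '[{"travel":[0,0.006,0],"dr":[0,0,0]},{"travel":[0,0,0],"dr":[0,0,0]},{"travel":[0,0,0],"dr":[0,0,0]},{"travel":[0,0,0],"dr":[0,0,0]},{"travel":[0,0,0],"dr":[0,0,0]},{"travel":[0,0,0],"dr":[0,0,0]},{"travel":[0,0,0],"dr":[0,0,0]},{"travel":[0,0,0],"dr":[0,0,0]}]' -1
python3 -m handwheel '[{"travel":[0,0,-0.05],"dr":[0,0,0]},{"travel":[0,0,-0.05],"dr":[0,0,0]},{"travel":[0,0,-0.05],"dr":[0,0,0]}]' -1
python3 -c "
from h import *
need([.5945,-.298,.15],-10.4);tilt()"
```

```text
time_s: 10.92
eef_pos: [0.5968, -0.2996, 0.0546]
eef_rot: [0.004, 0.092, 0.996, -0.003]
wrist_force: [-0.7, 0.1, -3.0]
opening: 0.532
time_s: 11.17
eef_pos: [0.5948, -0.2981, 0.0757]
eef_rot: [0.002, 0.092, 0.996, -0.002]
wrist_force: [0.2, -0.2, -3.1]
opening: 0.529
t 11.17 pos [ 0.5948 -0.2981  0.0757] tool delta frac [ 0.    -0.001 -0.495] F [ 0.2 -0.2 -3.1] open 0.53
yaw of -toolx -10.55 tilt [ 0.0036 -0.0034] ('dr z frac', np.float64(-0.005))
tilt fix dr frac [-0.005  0.008 -0.   ]
```

The pack is held, about 3 N heavier, and clear of the hooks. Before carrying it I'll measure the tray more precisely.

Run:
```python
from h import *
a=cv2.imread("pics/top0.png")[202:294,96:190]; b=cv2.imread("pics/w1.png")[60:290,480:640]
a=cv2.resize(a,None,fx=5,fy=5,interpolation=cv2.INTER_CUBIC); b=cv2.resize(b,None,fx=2,fy=2,interpolation=cv2.INTER_CUBIC)
a=cv2.convertScaleAbs(a,alpha=1.8); b=cv2.convertScaleAbs(b,alpha=1.8)
cv2.imwrite("pics/crop2.png",np.hstack([a,b]))
```

```text
(no output)
```

View pics/crop2.png

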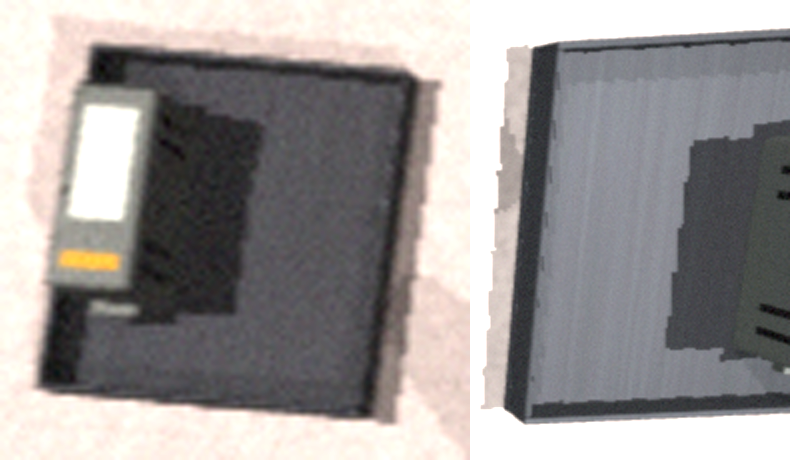

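Run:
```python
from h import *
t=viewer.get_calibration("top")
w=dict(R=[[ 0.15479599,  0.98788282, -0.01121313],[ 0.95017917, -0.14576065,  0.27552383],[ 0.27055083, -0.05330447, -0.96122884]],t=[-0.07976071, -0.53670304,  0.27443101],camera_matrix=[[388.44,0,316.158],[0,388.44,235.56],[0,0,1]])
T=lambda x,y:[96+x/5-.4,202+y/5-.4]
a=ray(t,[T(93,45),T(414,74),T(375,417),T(40,388)],.025);print(np.round(a,4),a.mean(0));print(np.linalg.norm(a-np.roll(a,-1,0),axis=1))
d=a[0]+a[1]-a[2]-a[3];print(np.degrees(np.arctan2(d[1],d[0])));d=a[0]+a[3]-a[2]-a[1];print(np.degrees(np.arctan2(-d[0],d[1])))
print("w rim",np.round(ray(w,[[523,82],[507,270.5]],.025),4).tolist(),"w base",np.round(ray(w,[[512,83],[503,267]],0),4).tolist())
s=ray(t,[T(80,85),T(158,92),T(132,292),T(50,283)],.072);print("spare",np.round(s,4),s.mean(0))
d=s[0]+s[1]-s[2]-s[3];print(np.degrees(np.arctan2(d[1],d[0])))
```

```text
[[0.6405 0.3577 0.025 ]
 [0.6209 0.1822 0.025 ]
 [0.4339 0.1968 0.025 ]
 [0.4527 0.3754 0.025 ]] [0.53700138 0.27803051 0.025     ]
[0.17653572 0.18762982 0.17958701 0.18858087]
-4.927332732020559
-6.179640663038985
w rim [[0.4399, 0.2053, 0.025], [0.625, 0.1868, 0.025]] w base [[0.4387, 0.207, 0.0], [0.6316, 0.1936, 0.0]]
spare [[0.6065 0.3454 0.072 ]
 [0.602  0.3042 0.072 ]
 [0.4956 0.3123 0.072 ]
 [0.5011 0.355  0.072 ]] [0.55132415 0.32923373 0.072     ]
-4.762219480726486
```

```bash
python3 -m handwheel '[{"travel":[0,0,-0.08],"dr":[0,0,0]},{"travel":[0,0,-0.12],"dr":[-0.005,0.008,0]},{"travel":[0,0,-0.15],"dr":[0,0,0]},{"travel":[0,0,-0.15],"dr":[0,0,0]},{"travel":[0,0,-0.12],"dr":[0,0,-0.05]},{"travel":[0,0,-0.08],"dr":[0,0,-0.06]},{"travel":[0,0,0],"dr":[0,0,-0.06]},{"travel":[0,0,0],"dr":[0,0,0]}]' -1
python3 -c "
from h import *
need([.534,.2385,.2],-5.3);tilt()"
```

```text
time_s: 11.83
eef_pos: [0.5963, -0.2989, 0.1982]
eef_rot: [0.004, 0.046, 0.999, -0.003]
wrist_force: [-0.7, 0.3, -3.2]
opening: 0.524
t 11.83 pos [ 0.5963 -0.2989  0.1982] tool delta frac [ 0.74   3.53  -0.036] F [-0.7  0.3 -3.2] open 0.52
yaw of -toolx -5.23 tilt [ 0.0076 -0.0057] ('dr z frac', np.float64(0.002))
tilt fix dr frac [-0.01   0.015 -0.   ]
```

```bash
python3 -m handwheel '[{"travel":[0.02,0.1,0],"dr":[-0.01,0.015,0]},{"travel":[0.03,0.16,0],"dr":[0,0,0]},{"travel":[0.04,0.2,0],"dr":[0,0,0]},{"travel":[0.04,0.2,0],"dr":[0,0,0]},{"travel":[0.04,0.2,0],"dr":[0,0,0]},{"travel":[0.04,0.2,0],"dr":[0,0,0]},{"travel":[0.04,0.2,0],"dr":[0,0,0]},{"travel":[0.04,0.2,0],"dr":[0,0,0]},{"travel":[0.04,0.2,0],"dr":[0,0,0]},{"travel":[0.04,0.2,0],"dr":[0,0,0]},{"travel":[0.04,0.2,0],"dr":[0,0,0]},{"travel":[0.04,0.2,0],"dr":[0,0,0]},{"travel":[0.04,0.2,0],"dr":[0,0,0]},{"travel":[0.04,0.2,0],"dr":[0,0,0]},{"travel":[0.04,0.2,0],"dr":[0,0,0]},{"travel":[0.04,0.2,0],"dr":[0,0,0]},{"travel":[0.04,0.2,0],"dr":[0,0,0]},{"travel":[0.03,0.16,0],"dr":[0,0,0]},{"travel":[0,0,0],"dr":[0,0,0]},{"travel":[0,0,0],"dr":[0,0,0]}]' -1
python3 -c "
from h import *
need([.534,.2385,.06],-5.3);tilt()"
```

```text
time_s: 13.5
eef_pos: [0.5302, 0.2564, 0.2015]
eef_rot: [-0.005, 0.056, 0.998, 0.002]
wrist_force: [0.6, -1.1, -3.0]
opening: 0.535
t 13.5 pos [0.5302 0.2564 0.2015] tool delta frac [-0.049 -0.119  0.943] F [ 0.6 -1.1 -3. ] open 0.53
yaw of -toolx -6.36 tilt [-0.0105  0.0041] ('dr z frac', np.float64(-0.035))
tilt fix dr frac [ 0.006 -0.021 -0.   ]
```

Now I'll correct sideways and in tilt, then check with the top view before going down.

```bash
python3 -m handwheel '[{"travel":[-0.05,-0.12,0],"dr":[0.006,-0.02,-0.035]},{"travel":[0,0,0.12],"dr":[0,0,0]},{"travel":[0,0,0.15],"dr":[0,0,0]},{"travel":[0,0,0.15],"dr":[0,0,0]},{"travel":[0,0,0.15],"dr":[0,0,0]},{"travel":[0,0,0.1],"dr":[0,0,0]},{"travel":[0,0,0],"dr":[0,0,0]},{"travel":[0,0,0],"dr":[0,0,0]}]' -1
python3 - <<'E'
from h import *
need([.534,.2385,.06],-5.3);tilt()
c=viewer.get_calibration("wrist"); np.savez("w4",**c)
a=viewer.camera("wrist")[:,:,::-1]; b=viewer.camera("top")[:,:,::-1]; cv2.imwrite("pics/w4.png",a)
cv2.imwrite("pics/m4.png",np.hstack([cv2.resize(a,(480,360)),cv2.resize(b[202:294,96:180],(320,360),interpolation=cv2.INTER_CUBIC)]))
E
```

```text
time_s: 14.17
eef_pos: [0.5342, 0.2331, 0.0995]
eef_rot: [-0.0, 0.049, 0.999, -0.001]
wrist_force: [0.1, 0.2, -2.8]
opening: 0.529
t 14.17 pos [0.5342 0.2331 0.0995] tool delta frac [0.005 0.036 0.263] F [ 0.1  0.2 -2.8] open 0.53
yaw of -toolx -5.67 tilt [-0.0001 -0.0014] ('dr z frac', np.float64(-0.012))
tilt fix dr frac [-0.003  0.    -0.   ]
```

View pics/m4.png

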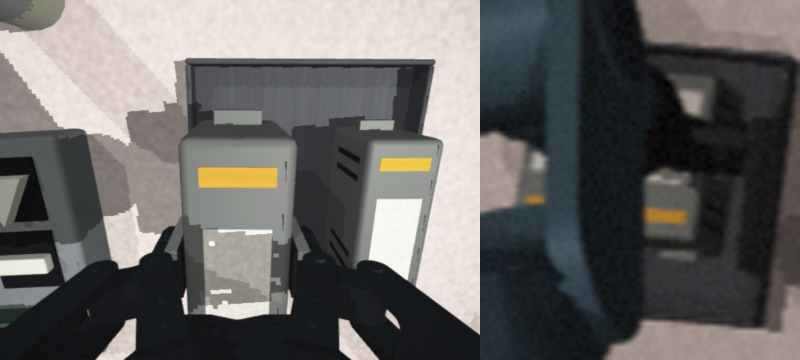

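The wrist view shows the pack held upright. The spare stands on the right with a gap between them. The tray's near rim runs from (188,61) to (435,61) in the picture. I'll check the rim corners in world coordinates.

Run:
```python
from h import *
w=dict(np.load("w4.npz"))
a=ray(w,np.array([[187,61],[435,61]])/.75,.025);print(np.round(a,4))
u=np.array([.092,.996]);v=np.array([.996,-.092])
print("centre from near rim",a.mean(0)[:2]+.095*v)
s=ray(w,np.array([[366,137],[442,143]])/.75,.072);print("spare near top edge",np.round(s,4)); print("spare c",s.mean(0)[:2]+.055*v)
p=ctrl.get_obs()["eef_pos"]
for z in(.125,.135,.145):
  b=ray(w,np.array([[181,145],[296,143]])/.75,z);print(z,np.round(b,4),np.linalg.norm(b[0]-b[1]))
```

```text
[[0.4403 0.2074 0.025 ]
 [0.4575 0.3788 0.025 ]]
centre from near rim [0.54354355 0.28434961]
spare near top edge [[0.4967 0.3126 0.072 ]
 [0.5047 0.3571 0.072 ]]
spare c [0.55551404 0.3298035 ]
0.125 [[0.482  0.2155 0.125 ]
 [0.4858 0.262  0.125 ]] 0.04665427398506178
0.135 [[0.4804 0.2176 0.135 ]
 [0.4839 0.2601 0.135 ]] 0.042667880971150804
0.145 [[0.4788 0.2197 0.145 ]
 [0.4819 0.2583 0.145 ]] 0.03868148795723983
```

```bash
python3 -m handwheel '[{"travel":[-0.01,0.06,0],"dr":[0,0,-0.01]},{"travel":[0,0,0.08],"dr":[0,0,0]},{"travel":[0,0,0.1],"dr":[0,0,0]},{"travel":[0,0,0.1],"dr":[0,0,0]},{"travel":[0,0,0.05],"dr":[0,0,0]},{"travel":[0,0,0],"dr":[0,0,0]},{"travel":[0,0,0],"dr":[0,0,0]}]' -1
python3 -c "
from h import *
need([.537,.2415,.04],-5.3);tilt()"
```

```text
time_s: 14.85
eef_pos: [0.5436, 0.2455, 0.0549]
eef_rot: [0.008, 0.046, 0.999, 0.002]
wrist_force: [0.2, -0.1, -2.6]
opening: 0.525
t 14.85 pos [0.5436 0.2455 0.0549] tool delta frac [ 0.043 -0.031  0.099] F [ 0.2 -0.1 -2.6] open 0.53
yaw of -toolx -5.27 tilt [0.0153 0.0024] ('dr z frac', np.float64(0.001))
tilt fix dr frac [0.007 0.029 0.   ]
```

```bash
python3 -m handwheel '[{"travel":[0.03,-0.02,0.02],"dr":[0.007,0.025,0]},{"travel":[0,0,0.025],"dr":[0,0,0]},{"travel":[0,0,0],"dr":[0,0,0]}]' -1
python3 -c "
from h import *
need([.537,.2415,.04],-5.3);tilt()"
```

```text
time_s: 15.1
eef_pos: [0.5395, 0.2432, 0.0492]
eef_rot: [0.002, 0.046, 0.999, 0.0]
wrist_force: [0.5, -0.5, -3.7]
opening: 0.527
t 15.1 pos [0.5395 0.2432 0.0492] tool delta frac [ 0.016 -0.013  0.061] F [ 0.5 -0.5 -3.7] open 0.53
yaw of -toolx -5.24 tilt [0.003  0.0002] ('dr z frac', np.float64(0.002))
tilt fix dr frac [0.001 0.006 0.   ]
```

```bash
python3 -m handwheel '[{"travel":[0,0,0.02],"dr":[0,0,0]},{"travel":[0,0,0],"dr":[0,0,0]}]' -1; python3 -m handwheel '[{"travel":[0,0,0.02],"dr":[0,0,0]},{"travel":[0,0,0],"dr":[0,0,0]}]' -1
```

```text
time_s: 15.27
eef_pos: [0.54, 0.2432, 0.0467]
eef_rot: [0.002, 0.046, 0.999, 0.0]
wrist_force: [-0.5, -0.4, -3.9]
opening: 0.53
time_s: 15.43
eef_pos: [0.5404, 0.2433, 0.0439]
eef_rot: [0.003, 0.046, 0.999, 0.0]
wrist_force: [-0.6, -0.4, -3.1]
opening: 0.532
```

```bash
for i in 1; do python3 -m handwheel '[{"travel":[0,0,0.015],"dr":[0,0,0]},{"travel":[0,0,0],"dr":[0,0,0]}]' -1; done; python3 -m handwheel '[{"travel":[0,0,0.015],"dr":[0,0,0]},{"travel":[0,0,0],"dr":[0,0,0]}]' -1
```

```text
time_s: 15.6
eef_pos: [0.5406, 0.2433, 0.0416]
eef_rot: [0.003, 0.046, 0.999, 0.001]
wrist_force: [0.2, -0.3, -3.5]
opening: 0.528
time_s: 15.77
eef_pos: [0.5407, 0.2433, 0.0391]
eef_rot: [0.003, 0.046, 0.999, 0.001]
wrist_force: [0.1, 0.0, -4.2]
opening: 0.529
```

```bash
python3 -m handwheel '[{"travel":[0,0,0.012],"dr":[0,0,0]},{"travel":[0,0,0],"dr":[0,0,0]}]' -1; python3 -m handwheel '[{"travel":[0,0,0.01],"dr":[0,0,0]},{"travel":[0,0,0],"dr":[0,0,0]}]' -1
```

```text
time_s: 15.93
eef_pos: [0.5407, 0.2433, 0.0371]
eef_rot: [0.003, 0.046, 0.999, 0.001]
wrist_force: [-0.6, 0.5, -3.3]
opening: 0.528
time_s: 16.1
eef_pos: [0.5412, 0.2436, 0.0373]
eef_rot: [0.003, 0.046, 0.999, 0.001]
wrist_force: [-0.1, -0.5, -3.9]
opening: 0.53
```

```bash
python3 -m handwheel '[{"travel":[0,0,0.015],"dr":[0,0,0]},{"travel":[0,0,0],"dr":[0,0,0]}]' -1; python3 -m handwheel '[{"travel":[0,0,0.012],"dr":[0,0,0]},{"travel":[0,0,0],"dr":[0,0,0]}]' -1
```

```text
time_s: 16.27
eef_pos: [0.5421, 0.2439, 0.0373]
eef_rot: [0.004, 0.046, 0.999, 0.001]
wrist_force: [0.2, -0.4, -3.1]
opening: 0.527
time_s: 16.43
eef_pos: [0.5429, 0.2442, 0.037]
eef_rot: [0.005, 0.045, 0.999, 0.001]
wrist_force: [0.1, 0.9, -3.1]
opening: 0.527
```

Run:
```python
from h import *
o=ctrl.get_obs();print(np.round(o["q"],3),np.round(o["joint_efforts"],2),np.round(o["wrist_force"],1),np.round(o["torque"],2));tilt()
a=viewer.camera("wrist")[:,:,::-1]; b=viewer.camera("scene")[:,:,::-1]
cv2.imwrite("pics/m5.png",np.hstack([cv2.resize(a,(400,300)),cv2.resize(b[120:225,370:510],(400,300),interpolation=cv2.INTER_CUBIC)]))
```

```text
[ 2.240e-01  4.590e-01  1.684e+00 -1.000e-03  9.890e-01 -1.255e+00] [ 1.000e-02 -5.326e+01 -2.959e+01 -2.000e-02  6.000e-02  1.000e-02] [ 0.1  0.9 -3.1] [ 0.04 -0.   -0.01]
tilt fix dr frac [ 0.004  0.018 -0.   ]
```

View pics/m5.png

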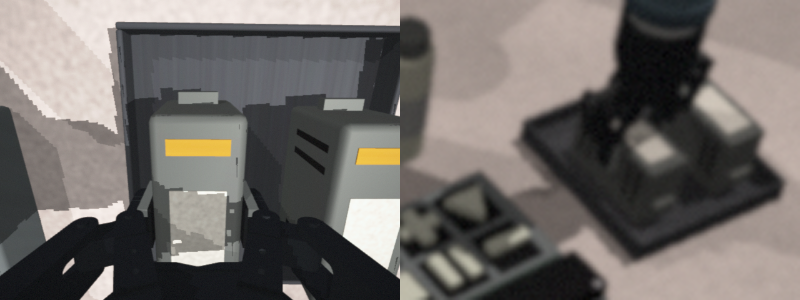

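Still no contact force: small steps are lost in the servo, and the pack is a few mm above the floor. I'll take slightly larger steps with a tilt fix.

```bash
python3 -m handwheel '[{"travel":[0.01,0,0.02],"dr":[0.004,0.018,0]},{"travel":[0,0,0.02],"dr":[0,0,0]}]' -1; python3 -m handwheel '[{"travel":[0,0,0.02],"dr":[0,0,0]}]' -1
```

```text
time_s: 16.7
eef_pos: [0.5431, 0.2444, 0.0367]
eef_rot: [0.001, 0.045, 0.999, -0.0]
wrist_force: [-20.0, -4.3, 33.4]
opening: 0.528
time_s: 16.78
eef_pos: [0.5431, 0.2444, 0.0367]
eef_rot: [0.0, 0.045, 0.999, -0.001]
wrist_force: [-14.7, -5.3, 27.2]
opening: 0.53
```

Firm contact at z = 0.0367, so the pack is on the floor. I'll relax, then release.

```bash
python3 -m handwheel '[{"travel":[0,0,-0.006],"dr":[0,0,0]},{"travel":[0,0,0],"dr":[0,0,0]}]' -1;  python3 -m handwheel '[{"travel":[0,0,0],"dr":[0,0,0]},{"travel":[0,0,0],"dr":[0,0,0]},{"travel":[0,0,0],"dr":[0,0,0]},{"travel":[0,0,0],"dr":[0,0,0]},{"travel":[0,0,0],"dr":[0,0,0]}]' 0.35
python3 -c "
from h import *
need([.5431,.2444,.2]);tilt()"
```

```text
time_s: 16.95
eef_pos: [0.5436, 0.2445, 0.0389]
eef_rot: [0.001, 0.045, 0.999, -0.001]
wrist_force: [-0.9, -0.2, -2.5]
opening: 0.532
time_s: 17.37
eef_pos: [0.5439, 0.2444, 0.0375]
eef_rot: [0.001, 0.045, 0.999, -0.0]
wrist_force: [-0.2, 0.4, -0.1]
opening: 0.679
t 17.37 pos [0.5439 0.2444 0.0375] tool delta frac [ 0.003 -0.002 -1.084] F [-0.2  0.4 -0.1] open 0.68
yaw of -toolx -5.18 tilt [ 0.0022 -0.0011] 
tilt fix dr frac [-0.002  0.004 -0.   ]
```

```bash
python3 -m handwheel '[{"travel":[0,0,-0.06],"dr":[0,0,0]},{"travel":[0,0,-0.1],"dr":[0,0,0]},{"travel":[0,0,-0.15],"dr":[0,0,0]},{"travel":[0,0,-0.2],"dr":[0,0,0]},{"travel":[0,0,-0.25],"dr":[0,0,0]},{"travel":[0,0,-0.25],"dr":[0,0,0]},{"travel":[0,0,-0.25],"dr":[0,0,0]},{"travel":[0.2,-0.15,0],"dr":[0,0,0]},{"travel":[0.2,-0.15,0],"dr":[0,0,0]},{"travel":[0.2,-0.15,0],"dr":[0,0,0]},{"travel":[0.2,-0.15,0],"dr":[0,0,0]},{"travel":[0,0,0],"dr":[0,0,0]},{"travel":[0,0,0],"dr":[0,0,0]}]' 0.35
python3 - <<'E'
from h import *
need([.5,.2,.2])
a=viewer.camera("top")[:,:,::-1]; b=viewer.camera("scene")[:,:,::-1];cv2.imwrite("pics/f_top.png",a);cv2.imwrite("pics/f_w.png",viewer.camera("wrist")[:,:,::-1])
x=cv2.imread("pics/f_w.png")
cv2.imwrite("pics/m6.png",np.vstack([np.hstack([cv2.resize(x,(400,300)),cv2.resize(b[120:225,370:510],(400,300),interpolation=cv2.INTER_CUBIC)]),np.hstack([a[120:400,90:490],b[80:360,160:560]])]))
E
```

```text
time_s: 18.45
eef_pos: [0.4119, 0.1634, 0.2429]
eef_rot: [0.005, 0.045, 0.999, -0.0]
wrist_force: [0.9, 0.5, 0.2]
opening: 0.674
t 18.45 pos [0.4119 0.1634 0.2429] tool delta frac [-0.56   0.296  0.292] F [0.9 0.5 0.2] open 0.67
yaw of -toolx -5.13 tilt [ 0.0104 -0.0008]
```

View pics/m6.png

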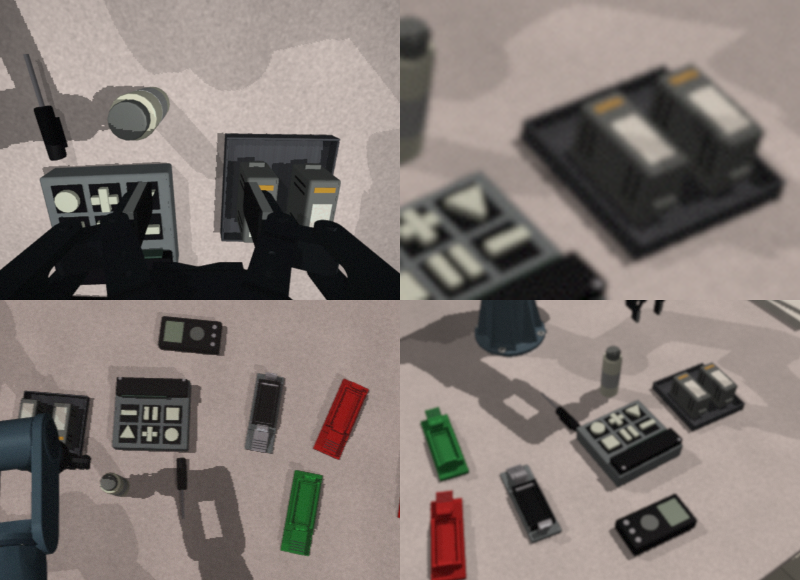

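The pack stands upright in the free half beside the spare, and the dock is empty. Can, driver, meter and spare look unmoved; the can is at (203,304) against (203,303) at the start. Handing in.

```bash
python3 -c "
from bench import ctrl
print(ctrl.hand_in(), ctrl.get_obs()['time_s'])"
```

```text
the job is handed in; nothing more can be done
the job is handed in; nothing more can be done
```

The job is done and handed in at about 19 s of the 72 s allowed; the hand-in reports no verdict.

- **Keys:** I pressed double bar, single bar, square and round, in that order. Each went to its stop, with the fingertips at z of about 0.050 m and 27 to 57 N, against 5 N for fully down. The triangle and plus were not pressed.
- **Latch:** I pressed the plate until it stopped (53 N, tip at z = 0.021 m). The wrist picture then showed the hook clear of the pack's tab.
- **Pack:** I lifted it straight out and set it down in the tray's free half. The last pictures show it upright beside the spare, with the dock empty and the gripper clear.
- **Other things:** The spare, can, meter and screwdriver look to be where they were. Only the can was checked by pixel position, and it agrees to 1 px.

**Less clean points:**
- **Camera disagreement:** The top and wrist views disagreed by 2 to 4 mm on the keys and up to about 6 mm on the tray, so I used in-between values.
- **Set-down:** The last small downward steps gave no clear contact force. A slightly larger one then pressed the pack on the floor with about 33 N. I backed off about 2 mm before releasing, so the pack may have dropped up to that much.

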